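# Sweep a row of ferrite cores home against the fixture's stop

## Task

Take the straightedge by its grip and push the four ferrite E-cores together, as one row, in under the spring fingers of the gluing fixture until they all lie in line, flush and square against the backing strip of its stop rail; feel for the strip, and press the row home with a steady push of about 15 N for a moment, no harder, since ferrite chips; touch the cores with the straightedge only. Then stand the straightedge back on its rubber rest, along it and wholly on it, and let go; leave everything else where it is.

Things in the scene. Friction and masses are not known exactly. Their poses are not given: they have to be found in the camera images.
- fixture: aluminium gluing fixture fixed to the bench: flat plate 200 mm (its x) by 320 mm (y), 12 mm thick; origin at the centre of its underside. +x points away from the robot, within 0.15 rad, towards the stop rail. Two open toggle clamps, up to 80 mm high, stand behind the rail's ends, 132 mm either side of the middle.
- stop_rail: steel stop rail on the plate, 230 mm long (y), 20 mm high; origin at the foot of the middle of its face, on the plate's top; axes parallel to the fixture's, x into the rail, so the cores lie at negative x. A backing strip (11 mm high) is set parallel to the face by jack screws, 1 to 7 mm proud of it (-x), differently each time: not measured, found by feel.
- fingers_bend (a point): middle of the bend of the 8 spring-steel fingers on the rail (14 mm wide, every 26 mm): they slope down to it, 12 mm before the rail's face, 13 mm above the plate, then up to a lip 19 mm before it. The row needs 2 to 11 N to slide under, in jerks; at the strip the force rises steeply. 15 N then puts 4 to 13 N on rail and strip: 4 is enough, over 16 chips. They keep the cores where left.
- core0: dark ferrite E-core, 44 g, one of four alike: 21 mm (x) by 42 mm (y), 15 mm high; origin at the centre of its underside: flat back 10.5 mm ahead (+x), ends of its three legs 10.5 mm behind. Loose on the plate, back to the rail but askew, about -78 mm along the rail from its middle and 45 to 80 mm before the rail face. Home, its back touches the strip.
- core1: dark ferrite E-core, 44 g, one of four alike: 21 mm (x) by 42 mm (y), 15 mm high; origin at the centre of its underside: flat back 10.5 mm ahead (+x), ends of its three legs 10.5 mm behind. Loose on the plate, back to the rail but askew, about -26 mm along the rail from its middle and 45 to 80 mm before the rail face. Home, its back touches the strip.
- core2: dark ferrite E-core, 44 g, one of four alike: 21 mm (x) by 42 mm (y), 15 mm high; origin at the centre of its underside: flat back 10.5 mm ahead (+x), ends of its three legs 10.5 mm behind. Loose on the plate, back to the rail but askew, about 26 mm along the rail from its middle and 45 to 80 mm before the rail face. Home, its back touches the strip.
- core3: dark ferrite E-core, 44 g, one of four alike: 21 mm (x) by 42 mm (y), 15 mm high; origin at the centre of its underside: flat back 10.5 mm ahead (+x), ends of its three legs 10.5 mm behind. Loose on the plate, back to the rail but askew, about 78 mm along the rail from its middle and 45 to 80 mm before the rail face. Home, its back touches the strip.
- straightedge: pushing straightedge, 250 g: straight aluminium bar 220 mm long (its y), 40 mm deep (x), 20 mm high, with an upright grip plate on top. Origin at the centre of the bar's underside; the pushing face is 20 mm ahead (+x). It stands on the rest, along it. Not tracked while held. Held 3 to 6 mm above the plate, only the row is felt, not the bar's rubbing.
- grip (a point): on the straightedge's black grip plate, at the height to pinch it: 43 mm above the bar's underside, 6 mm behind (-x) the bar's middle. The plate is 14 mm thick (x), 70 mm long (y), and stands from 20 to 67 mm above the bar's underside. Pinch across its thickness from above, firmly (80 N or more), fingertips just above the bar.
- rest: flat black rubber rest pad fixed to the bench beside the fixture (on either side of it), 280 mm long (its y) by 100 mm (x), 4 mm thick; origin at the centre of the underside. Its long side runs roughly away from the robot; its x is to the robot's left.
- toroid: ferrite ring, 30 mm across, 10 mm high, lying on the plate about 140 mm to the +y side of its middle, beside the row of cores; to be left alone. Origin at its underside
- bobbin: white plastic coil former, 26 mm across, 18 mm high, standing on the plate about 140 mm to the -y side of its middle, beside the row of cores; to be left alone. Origin at its underside
- screwdriver: screwdriver, 190 mm, lying on the bench at the left; to be left alone. Origin at its underside
- wrench: open-ended wrench, 160 mm, lying on the bench at the right; to be left alone. Origin at its underside
- adhesive: small amber bottle, 40 mm across, 100 mm high, beyond the fixture; to be left alone. Origin at its underside
- swab_pot: steel pot, 64 mm across, 75 mm high, at the back of the bench; to be left alone. Origin at its underside
- tape_roll: roll of tape, 76 mm across, 19 mm high, at the back of the bench; to be left alone. Origin at its underside
Not all that is in view belongs to the job. Of the things that look like the straightedge, the smaller one is meant. Leave any orange look-alike of the core1 alone.

How it is judged (in metres and radians):
On the way, in this order (a step that is already met when the one before it is completed fails the run):
1. the straightedge is lifted off its rest (z of straightedge in the frame of rest above 0.02 m), for 0.1 s.
2. all four cores lie in line and square against the backing strip of the stop rail (steps under 1.5 mm), pressed home with 4 to 16 N on the rail for 0.3 s (x of each of core0, core1, core2, core3 in the frame of stop_rail above -0.02 m and angle between the x axis of each of core0, core1, core2, core3 and the x axis of stop_rail, either way round below 0.03 rad and angle between each of core0, core1, core2, core3's own z axis and vertical below 0.06 rad and z of each of core0, core1, core2, core3 in the frame of stop_rail below 0.003 m and x of core0 in the frame of core1 between -0.0015 and 0.0015 m and x of core1 in the frame of core2 between -0.0015 and 0.0015 m and x of core2 in the frame of core3 between -0.0015 and 0.0015 m and x of core0 in the frame of core3 between -0.003 and 0.003 m and contact force between stop_rail and anything else between 4 and 16 N), for 0.3 s.
At the end, for the whole second after the job is handed in: Cores flat and at rest under the fingers, within 0.03 rad of square to the rail, neighbours in line within 1.5 mm, first and last within 3 mm. Straightedge released, still and upright on the rest, its middle within 35 mm of the rest's middle each way, its length within 0.2 rad of the rest's (x of each of core0, core1, core2, core3 in the frame of stop_rail above -0.02 m and angle between the x axis of each of core0, core1, core2, core3 and the x axis of stop_rail, either way round below 0.03 rad and angle between each of core0, core1, core2, core3, straightedge's own z axis and vertical below 0.06 rad and z of each of core0, core1, core2, core3 in the frame of stop_rail below 0.003 m and x of core0 in the frame of core1 between -0.0015 and 0.0015 m and x of core1 in the frame of core2 between -0.0015 and 0.0015 m and x of core2 in the frame of core3 between -0.0015 and 0.0015 m and x of core0 in the frame of core3 between -0.003 and 0.003 m and x of straightedge in the frame of rest between -0.035 and 0.035 m and y of straightedge in the frame of rest between -0.035 and 0.035 m and angle between the y axis of straightedge and the y axis of rest, either way round below 0.2 rad and z of straightedge in the frame of rest below 0.008 m and linear speed of each of straightedge, core0, core1, core2, core3 below 0.01 m/s); the robot touches nothing.
It fails at once if the stop rail carries more than 16 N: the cores chip (contact force between stop_rail and anything else above 16 N).
It fails at once if a core is touched by the robot instead of the straightedge (contact force between any of the arm, the fingers and core0 above 0.5 N or contact force between any of the arm, the fingers and core1 above 0.5 N or contact force between any of the arm, the fingers and core2 above 0.5 N or contact force between any of the arm, the fingers and core3 above 0.5 N).
It fails at once if a bystander is moved by more than 15 mm (distance of any of toroid, bobbin, screwdriver, wrench, adhesive, swab_pot, tape_roll from where it was at the start of the episode above 0.015 m).
It also fails if it takes over 72 s, if anything falls off the work surface, if the arm or the gripper's body presses on something with over 40 N, if the wrist force passes 120 N, or if a joint passes its speed limit or range.

## Robot

A 7-joint arm with a two-finger parallel gripper is mounted at the origin on the work surface. World frame = base frame: x ahead of the robot, y to its left, z up, the work surface at z = 0. Lengths are in mm, angles in rad, forces in N, time in s.
With the tool pointing down it reaches from about 425 to 1025 mm from the base axis. Payload 3.6 kg.
Tool frame: the origin (TCP) lies between the finger pads; the fingertips stand 8 mm ahead of it and the grasp point (between the pads) lies 11 mm behind it; z points along the fingers, y is the line along which they close (so a half turn about z gives the same grasp; the last joint's range is limited). The gripper opens to 85 mm and grips with 20 to 120 N. Pads are 22 mm wide; open, the fingers measure 114 mm over their backs; the gripper's body (76 mm by 85 mm) begins 54 mm behind the grasp point. The pads swing forward as they close: fully open they stand 13 mm farther back than shut.
Start: joints at [1.018, 0.591, 0.048, 1.609, -0.033, 0.943, -0.034], TCP at [321.085, -650.026, 239.302] pointing down, gripper open.
Joint ranges: [-2.69, 2.69], [-0.47, 2.24], [-1.27, 1.36], [0.19, 2.51], [-1.53, 4.68], [0.08, 2.07], [-3.09, 3.09]. Speed limits (rad/s): [2.57, 2.57, 3.14, 3.14, 3.14, 3.14, 3.14].

## Interface

Orientations are given as a unit quaternion [w, x, y, z].
In Python, from plant import r gives the robot as it stands. The module is installed in compiled form; this text tells all that it offers. Calls block until the motion is done:
- r.move_ptp(position, orientation): joint-space move of the TCP to a pose.
- r.servo_line(position, v=150, orientation=None, f_stop=None): straight line of the TCP; orientation=None keeps the orientation; v is the mean speed in mm/s. With f_stop (N) it stops when the force on the tool has changed by that much, and returns True; else False.
- r.movej(angles): joint-space move.
- r.let_go() and r.grab(strength=None): open the fingers fully, or close them until they stop; strength is the grip in N (None keeps the last).
- r.wait(seconds).
- r.inverse_kinematics(position, orientation): joint angles nearest the present ones, or None.
- r.capture(name): name is "scene" or "top" or "wrist"; returns a dict with "color" (384x512x3 uint8, red, green, blue), "camera_matrix" (3x3 intrinsics, pixels), "rvec" (rotation vector, rad) and "tvec" (3), from world to camera coordinates, as OpenCV has them; the wrist camera has in their place "tool_from_camera" (4x4, takes a point from camera to tool coordinates, whose origin is the TCP and whose axes are the flange's). Camera axes: x right, y down, z forward; pixel columns grow to the right and rows downward; lengths in mm; the calibration is good to about 2 mm. The wrist camera is an equidistant fisheye: a pixel r from the principal point sees the ray r / f radians off the axis. A picture is of the moment at which its call begins: read the wrist's pose just before it. There is no depth.
A pose or a line that the arm cannot do raises r.PlanningError and nothing moves.
- r.job_done(): hands the job in; it is judged then, once.
Readings, each from a call of its own:
- r.read_clock(): time.
- r.read_qpos(): joint angles.
- r.read_joint_vel(): joint speeds.
- r.read_joint_torque(): joint torques, N m.
- r.read_position(): TCP position.
- r.read_eef_rot(): TCP orientation.
- r.read_ft_force(): force on the tool from outside, world axes, zero at the start.
- r.read_wrist_torque(): the same for the moment, N m.
- r.read_width(): opening from 0.0 (shut) to 1.0 (fully open).
- r.read_grasp_force(): force on a finger pad.
Only numpy, scipy, OpenCV 4.12 (cv2) and the standard library are available. Lean on these libraries where they do the work, as an engineer would, in place of code of your own. Each camera call takes 0.05 s, during which the arm holds its last target. There are 200 camera calls.

## Working session

There is one attempt and no reset: what is moved stays moved. The work goes in short steps, each a Python script; the robot and the scene stay as the last script left them, time stands still between calls to the robot, and variables do not carry over. Pictures are saved under pics/ and viewed, at most 10 in all, crops included, and the job is handed in when it is done.

```bash
mkdir -p pics; cat > h.py <<'E'
import numpy as np, cv2
from plant import r
def ray(c,px):
    R,_=cv2.Rodrigues(np.array(c["rvec"],float)); t=np.array(c["tvec"],float).ravel()
    d=np.linalg.solve(np.array(c["camera_matrix"],float),[px[0],px[1],1.]); return -R.T@t, R.T@d
def onz(c,px,z):
    o,d=ray(c,px); return o+d*(z-o[2])/d[2]
def proj(c,p):
    return cv2.projectPoints(np.array(p,float).reshape(-1,3),np.array(c["rvec"],float),np.array(c["tvec"],float),np.array(c["camera_matrix"],float),None)[0].reshape(-1,2)
E
python3 - <<'E'
from h import *
import pickle
a=r.capture("top"); b=r.capture("scene"); pickle.dump((a,b),open("c0.pkl","wb"))
for n,c in(("top",a),("scene",b)):
    cv2.imwrite(f"pics/{n}.png",cv2.resize(c["color"][:,:,::-1],(800,600),interpolation=cv2.INTER_CUBIC)); print(ray(c,(256,192)))
print(r.read_clock(), r.read_eef_rot())
E
```

```text
(array([ 319.07351243,   -6.14455626, 1180.56076208]), array([ 0.15181472, -0.00919455, -0.98838719]))
(array([1207.71531586, -193.50758684,  719.78008105]), array([-0.71715409,  0.17760796, -0.67396464]))
0.1 [-9.81154348e-04  9.73788780e-01  2.27451922e-01 -2.70758866e-04]
```

View pics/top.png

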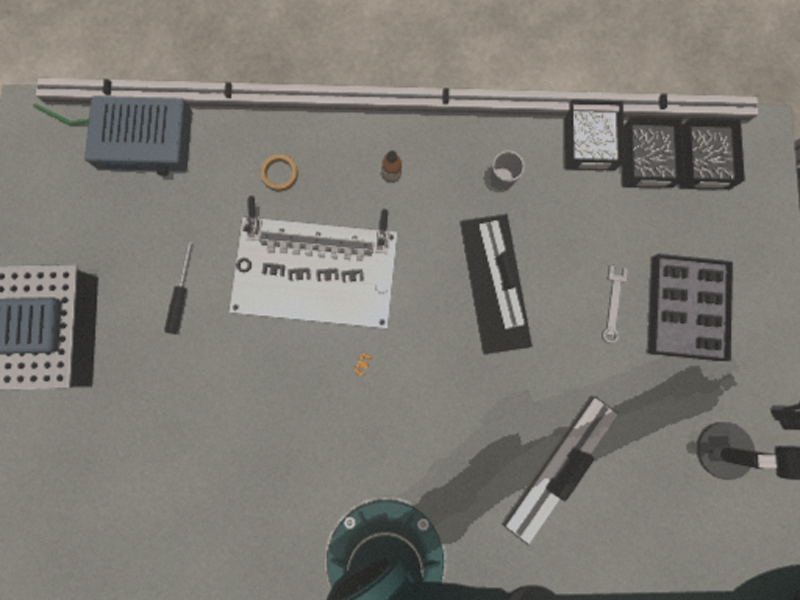

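View pics/scene.png

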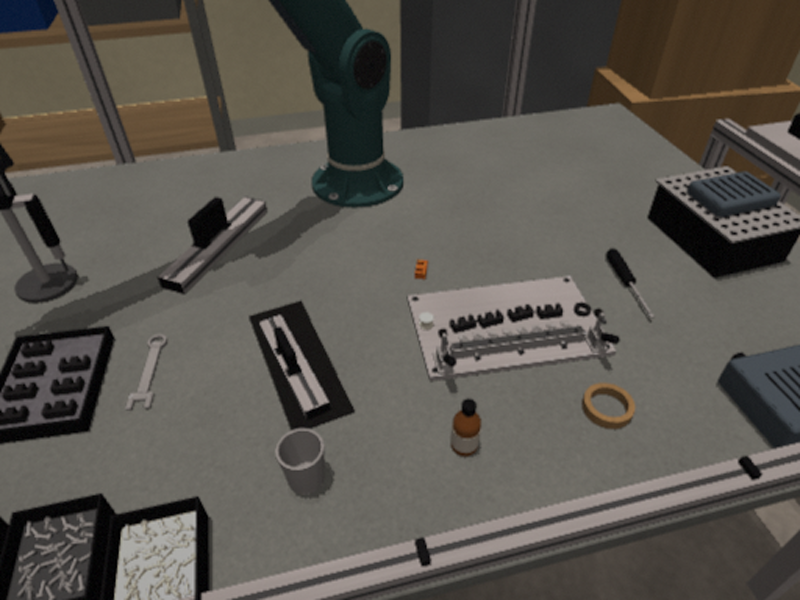

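Top view (800x600): fixture plate at (313,272), with cores 3 to 0 at (273,270), (299,272), (328,274) and (352,275). Rest is at (496,283).
Candidates for the straightedge: bar on the rest (501,274), and a larger bar at (560,470). I choose the smaller one on the rest.
Candidates for the cores: the four on the plate, the orange one at (363,364), and the tray cores at (692,305). I choose the four on the plate.

```bash
python3 - <<'E'
from h import *
import pickle
a,b=pickle.load(open("c0.pkl","rb")); s=512/800
c=a; hsv=cv2.cvtColor(c["color"],cv2.COLOR_RGB2HSV); V=hsv[:,:,2]
def rect(mask,seed,z,close=9):
    m=cv2.morphologyEx(mask,cv2.MORPH_CLOSE,np.ones((close,close),np.uint8))
    cs,_=cv2.findContours(m,cv2.RETR_EXTERNAL,cv2.CHAIN_APPROX_NONE)
    for k in cs:
        if cv2.contourArea(k)>20 and cv2.pointPolygonTest(k,(seed[0]*s,seed[1]*s),True)>-3:
            P=np.array([onz(c,p[0],z)[:2] for p in k],np.float32); return cv2.minAreaRect(P)
for x,y in[(313,305),(470,240),(485,250),(490,320),(515,310),(560,470),(273,270),(299,272),(450,350)]: print((x,y),c["color"][int(y*s),int(x*s)])
print("plate",rect(((V>165)*255).astype(np.uint8),(313,305),12,3))
print("rest",rect(((V<60)*255).astype(np.uint8),(473,250),4,15))
m=((V>140)*255).astype(np.uint8); print("bar",rect(m,(515,315),24,7))
print("big",rect(m,(530,520),20,5))
for n,px,z in[("rail mid",(316,240),32),("torus",(244,265),22),("bobbin",(381,286),30),("grip",(506,270),60)]: print(n,onz(c,(px[0]*s,px[1]*s),z))
E
```

```text
(313, 305) [190 191 190]
(470, 240) [59 58 58]
(485, 250) [80 78 77]
(490, 320) [55 55 54]
(515, 310) [183 184 181]
(560, 470) [85 81 79]
(273, 270) [80 75 74]
(299, 272) [82 81 79]
(450, 350) [128 129 122]
plate ((553.5703125, 160.2698974609375), (318.6593322753906, 198.59994506835938), 85.74003601074219)
rest ((540.718505859375, -210.27626037597656), (273.981201171875, 95.74137115478516), 10.228318214416504)
bar ((557.484130859375, -217.85153198242188), (217.44679260253906, 38.28103256225586), 13.9299955368042)
big ((103.52372741699219, -284.3359375), (55.57850646972656, 120.26358032226562), 54.07803726196289)
rail mid [613.0980678  154.96461747  32.        ]
torus [560.09741114 298.77705634  22.        ]
bobbin [523.01266191  21.66573009  30.        ]
grip [ 555.77782604 -221.87456576   60.        ]
```

```bash
cat >> h.py <<'E'
from scipy.spatial.transform import Rotation as Ro
def down(psi): return [0,float(np.cos(psi/2)),float(np.sin(psi/2)),0]
def wcap():
    p=np.array(r.read_position());q=np.array(r.read_eef_rot()); c=r.capture("wrist")
    T=np.eye(4);T[:3,:3]=Ro.from_quat(q[[1,2,3,0]]).as_matrix();T[:3,3]=p
    c["W"]=T@np.array(c["tool_from_camera"]); return c
def won(c,px,z):
    K=np.array(c["camera_matrix"]); u=(px[0]-K[0,2])/K[0,0]; v=(px[1]-K[1,2])/K[1,1]; t=np.hypot(u,v)
    d=np.array([u/t*np.sin(t),v/t*np.sin(t),np.cos(t)]) if t>1e-9 else np.array([0,0,1.])
    o=c["W"][:3,3]; d=c["W"][:3,:3]@d; return o+d*(z-o[2])/d[2]
E
python3 - <<'E'
from h import *
import pickle
p=np.array(r.read_position())
r.servo_line([p[0],p[1],330],v=300)
r.move_ptp([545,-218,230],down(np.deg2rad(13.9))); r.wait(0.2)
c=wcap(); pickle.dump(c,open("w1.pkl","wb"))
cv2.imwrite("pics/w1.png",cv2.resize(c["color"][:,:,::-1],(800,600),interpolation=cv2.INTER_CUBIC))
print(r.read_position(),r.read_qpos(),r.read_clock(),c["camera_matrix"],c["tool_from_camera"])
for psi in (-94.26,85.74):
    for pos in ([480,165,100],[560,158,50]): print(psi,r.inverse_kinematics(pos,down(np.deg2rad(psi))))
E
```

```text
[ 544.92028095 -218.87685318  230.14435898] [ 0.31070498  0.42882164 -0.00810018  1.9344736   0.0051123   0.77791029
 -1.02988655] 2.6083 [[297.31863964   0.         261.97665803]
 [  0.         297.31863964 191.27227062]
 [  0.           0.           1.        ]] [[-8.78420154e-04 -9.65801734e-01 -2.59280234e-01  6.61360788e+01]
 [ 9.99999417e-01 -1.01140245e-03  3.79491308e-04 -1.15602811e+00]
 [-6.28750026e-04 -2.59279749e-01  9.65802059e-01 -1.33194480e+02]
 [ 0.00000000e+00  0.00000000e+00  0.00000000e+00  1.00000000e+00]]
-94.26 [-1.15169809  0.9378614   1.17837035  2.22214809 -1.20721948  0.92249401
 -2.39886423]
-94.26 [-0.60224067  0.72218532  0.35672447  2.05722853 -0.55325397  0.45482109
 -3.03898696]
85.74 [-0.23217813  0.55388376 -0.25184906  2.18521478  0.31571688  0.43581029
 -0.80985878]
85.74 [-0.21156793  0.6922934  -0.19829375  2.0395761   0.3017386   0.43688898
 -0.71424862]
```

View pics/w1.png

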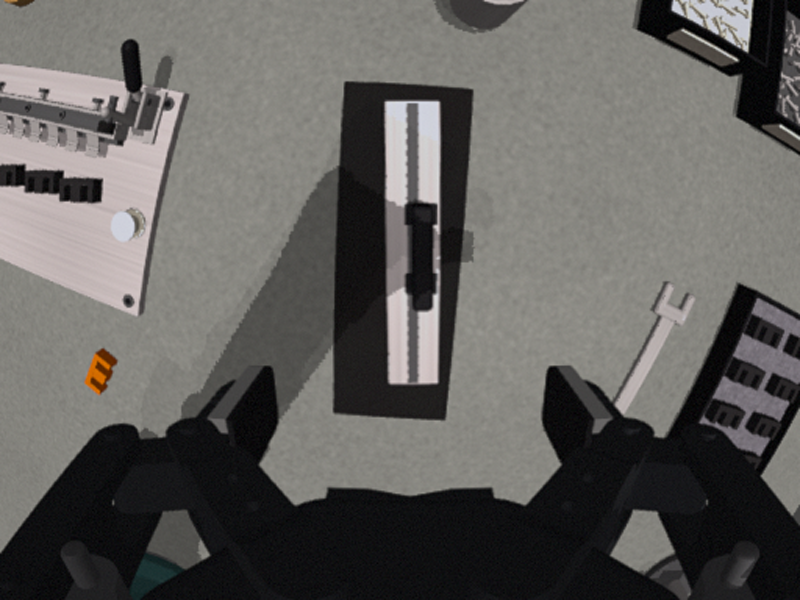

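The wrist view shows the bar on the rest: bar corners (385,101) to (439,384), grip plate centred at (422,256), offset to the right of the bar's middle. The straightedge's +x therefore points to the robot's left. I'll grasp with psi+180° so that face leads the push.

```bash
python3 - <<'E'
from h import *
import pickle
c=pickle.load(open("w1.pkl","rb")); s=512/800
V=c["color"].max(2)
m=(V>150).astype(np.uint8)*255; k=np.zeros_like(m); k[int(90*s):int(395*s),int(375*s):int(450*s)]=1; m*=k
pts=np.argwhere(cv2.morphologyEx(m,cv2.MORPH_OPEN,np.ones((3,3),np.uint8)))[:,::-1]
R=cv2.minAreaRect(np.array([won(c,p,24)[:2] for p in pts],np.float32)); print("bar",R)
rc=[(345,82),(472,90),(446,419),(334,412)]; P=np.array([won(c,(x*s,y*s),4)[:2] for x,y in rc],np.float32); print("rest",cv2.minAreaRect(P),P.mean(0))
gt=[(406,204),(437,204),(433,310),(412,310)]
G=np.array([won(c,(x*s,y*s),71)[:2] for x,y in gt]); print("grip",G, G.mean(0))
psi=np.deg2rad(193.9)
for pos in([557,-220,120],[557,-220,36]): print(r.inverse_kinematics(pos,down(psi)))
E
```

```text
bar ((558.3896484375, -217.30206298828125), (216.8541259765625, 38.69581985473633), 13.9319486618042)
rest ((543.4387817382812, -209.90176391601562), (276.3721923828125, 99.20049285888672), 10.160516738891602) [ 543.324   -209.49182]
grip [[ 591.93703865 -204.50297201]
 [ 596.62002676 -223.35738329]
 [ 529.04438506 -238.03464461]
 [ 525.77838481 -224.63848384]] [ 560.84495882 -222.63337094]
[ 0.89052227  0.75412659 -0.87765941  1.95701759  0.80108795  0.82331238
  1.37196548]
[ 0.8571034   0.8830005  -0.83146006  1.98501667  0.99378515  0.74941638
  1.21830628]
```

```bash
python3 - <<'E'
from h import *
import pickle
r.move_ptp([500,158,200],down(np.deg2rad(-4.26))); r.wait(0.2)
c=wcap(); pickle.dump(c,open("w2.pkl","wb"))
cv2.imwrite("pics/w2.png",cv2.resize(c["color"][:,:,::-1],(800,600),interpolation=cv2.INTER_CUBIC)); print(r.read_position(),r.read_clock())
E
```

```text
[500.46510717 156.99075587 200.0640741 ] 4.275
```

View pics/w2.png

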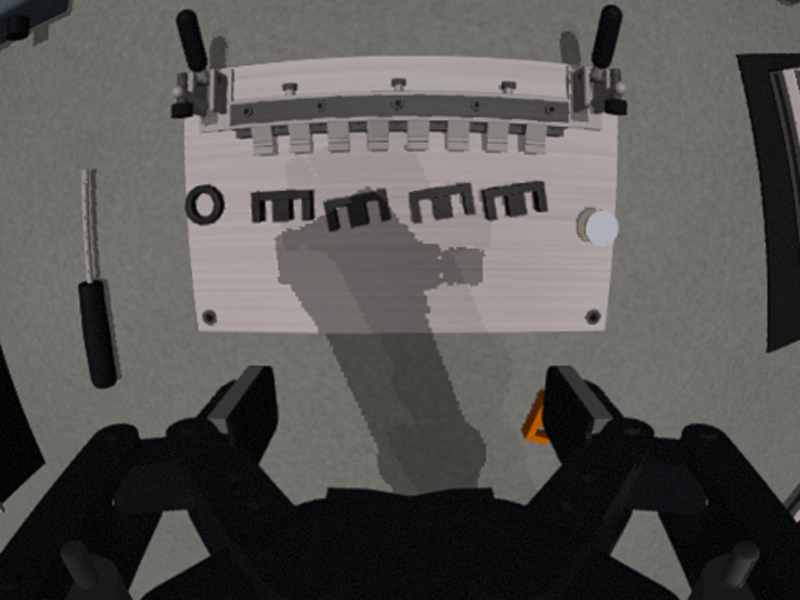

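The wrist view shows the plate's front corners at (199,331) and (605,331). The rail spans (232,121) to (567,124). Cores are at (282,206), (357,210), (441,202) and (514,199), toroid at (205,205), bobbin at (598,228).

```bash
python3 - <<'E'
from h import *
import pickle
c=pickle.load(open("w2.pkl","rb")); s=512/800
g=lambda x,y,z: won(c,(x*s,y*s),z)[:2]
A,B=g(199,331,12),g(605,331,12); d=A-B; print("front",A,B,np.linalg.norm(d),"yaw",-np.arctan2(d[0],d[1]))
V=c["color"].max(2)
# front edge fit on plate, sub-set of columns
def edge(cols,r0,r1,z,sgn):
    P=[]
    for x in cols:
        col=cv2.GaussianBlur(V,(5,1),0)[r0:r1,x].astype(float); gr=np.diff(col)*sgn; i=int(gr.argmax()); P.append(won(c,(x,r0+i+.5),z)[:2])
    P=np.array(P); f=cv2.fitLine(P.astype(np.float32),cv2.DIST_HUBER,0,.01,.01).ravel(); f=f*np.sign(f[1]) if 0 else f
    return f, -np.arctan(f[0]/f[1])
print("front fit",edge(list(range(135,175))+list(range(315,380)),200,225,12,-1))
print("rail back edge",edge(range(155,358),55,67,32,-1))
C,D=g(232,121,32),g(567,124,32); print("rail",C,D,np.linalg.norm(C-D),(C+D)/2)
yaw=-np.arctan2(*(d)); M=(A+B)/2
ex=np.array([np.cos(yaw),np.sin(yaw)]); ey=np.array([-ex[1],ex[0]])
print("plate centre",M+100*ex)
for n,p,z in[("core3",(282,206),27),("2",(357,210),27),("1",(441,202),27),("0",(514,199),27),("tor",(205,205),22),("bob",(601,228),30)]:
    v=g(*p,z)-(M+100*ex); print(n,v@ex,v@ey)
v=(C+D)/2-(M+100*ex); print("rail rel",v@ex,v@ey)
E
```

```text
front [467.16188308 326.3047691 ] [442.71743138   9.57071877] 317.67591953758375 yaw -0.07702390115263194
front fit (array([7.6282077e-02, 9.9708629e-01, 4.5890350e+02, 2.0710301e+02],
      dtype=float32), np.float32(-0.076356255))
rail back edge (array([7.7080086e-02, 9.9702489e-01, 6.2097809e+02, 1.5474542e+02],
      dtype=float32), np.float32(-0.07715662))
rail [617.78280508 267.81463437] [597.19542652  45.60751124] 223.15879038080723 [607.4891158  156.71107281]
plate centre [554.64316979 160.24296753]
core3 -5.251144924862275 79.10253592714545
2 -9.253966595120394 28.000840015101154
1 -4.14101692844416 -27.313458167383477
0 -1.155408242256005 -76.24057365433211
tor -2.0605841846498305 138.8381750763649
bob -18.410177649069343 -139.37072569273096
rail rel 52.96103581986913 0.5449542811999499
```

```bash
cat >> h.py <<'E'
YAW=-0.0765; EX=np.array([np.cos(YAW),np.sin(YAW)]); EY=np.array([-EX[1],EX[0]]); PC=np.array([554.6,160.2]); PUSH=down(np.pi/2+YAW)
def fx(x,y,z): return [*(PC+x*EX+y*EY),z]   # TCP at fixture coords
E
python3 - <<'E'
from h import *
psi=np.deg2rad(193.93); q=down(psi)
r.move_ptp([559.8,-222.9,130],q); r.servo_line([559.8,-222.9,36.5],v=80,f_stop=8); r.wait(.1)
print(r.read_position()); r.grab(100); r.wait(.3)
print(r.read_width(),r.read_grasp_force(),r.read_position(),r.read_ft_force())
r.servo_line([559.8,-222.9,70],v=100); r.servo_line([559.8,-222.9,150],v=200)
print(r.read_ft_force(),r.read_qpos(),r.read_clock(),r.read_width())
for p in(fx(-76-26,0,150),fx(-76-26,0,50),fx(25-26,0,50)): print(r.inverse_kinematics(p,PUSH))
E
```

```text
[ 560.17986761 -222.98512497   37.08598519]
0.14830819170032478 97.789546251297 [ 559.83013634 -222.91461233   36.63506272] [-1.66541441 -0.93507532  2.20770105]
[-0.72155842  0.13651491 -3.10224277] [ 1.00970054  0.81600806 -1.09612601  1.92972251  0.88968583  0.98733632
  1.29754866] 10.4667 0.1512903277121024
[ 0.05635724  0.50813814 -0.6677683   2.19628382  0.55627417  0.60723231
 -1.09554425]
[-0.10349763  0.6634376  -0.46694701  2.24921205  0.80171409  0.39608477
 -1.31951816]
[ 0.01161797  0.73907428 -0.52793304  2.04166964  0.71013578  0.54742598
 -1.10508474]
```

```bash
python3 - <<'E'
from h import *
r.move_ptp(fx(-80,0,150),PUSH); r.servo_line(fx(-80,0,60),v=120); r.servo_line(fx(-80,0,49.2),v=40); r.wait(.4)
print(r.read_position(),fx(-80,0,49.2),r.read_ft_force(),r.read_wrist_torque(),r.read_clock())
c=r.capture("top"); cv2.imwrite("pics/t2.png",cv2.resize(c["color"][120:230,130:270,::-1],(763,600),interpolation=cv2.INTER_CUBIC))
w=wcap(); import pickle; pickle.dump(w,open("w3.pkl","wb")); cv2.imwrite("pics/w3.png",cv2.resize(w["color"][:,:,::-1],(800,600),interpolation=cv2.INTER_CUBIC))
E
```

```text
[474.881011   166.34823172  49.26140631] [np.float64(474.83397585950115), np.float64(166.31403245144696), 49.2] [ 1.0125938   0.29633616 -3.46379209] [-0.05361678 -0.00746945  0.02385331] 14.2167
```

View pics/t2.png

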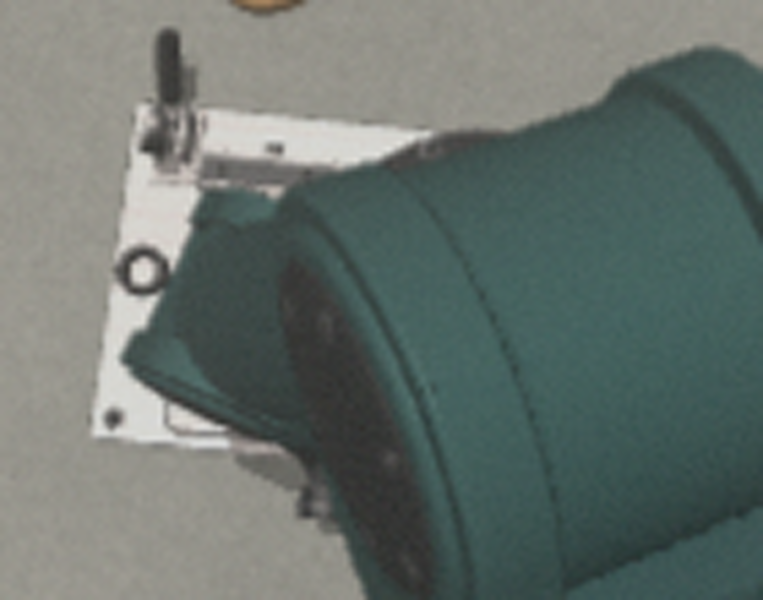

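View pics/w3.png

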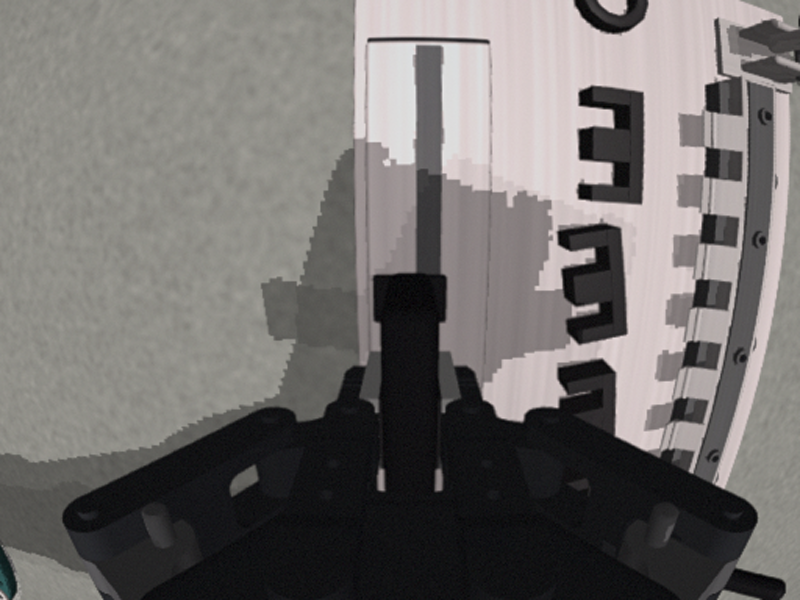

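```bash
cat >> h.py <<'E'
def F(): 
    f=np.array(r.read_ft_force()); return round(float(f[:2]@EX),2), round(float(f[:2]@EY),2), round(float(np.array(r.read_wrist_torque())[2]),3)
def X(): return round(float((np.array(r.read_position())[:2]-PC)@EX),2)
E
python3 - <<'E'
from h import *
import pickle
c=pickle.load(open("w3.pkl","rb")); s=.64
for p in((367,39),(490,41)): 
    v=won(c,(p[0]*s,p[1]*s),36.5)[:2]-PC; print("bar end",v@EX,v@EY)
v=won(c,(765*s,115*s),32)[:2]-PC; w=won(c,(715*s,455*s),32)[:2]-PC; print("rail screws",v@EX,v@EY,w@EX,w@EY)
f0=F(); print(f0)
print(r.servo_line(fx(-24,0,49.2),v=30,f_stop=8)); print(X(),F())
print(r.servo_line(fx(-10,0,49.2),v=6,f_stop=8)); print(X(),F()); r.wait(.2); print(X(),F(),r.read_clock())
E
```

```text
bar end -92.81861675410309 111.6032066007303
bar end -54.198800381475685 111.49597709773532
rail screws 61.493618868323765 101.66563484922355 62.54725855465358 -49.12138998970858
(-1.37, -0.5, 0.032)
False
-23.96 (0.12, 0.1, -0.003)
False
-12.35 (-5.99, 1.05, -0.036)
-12.34 (-5.97, 0.83, -0.048) 19.0167
```

```bash
python3 - <<'E'
from h import *
x=-9.5; last=None
while x<14:
    hit=r.servo_line(fx(x,0,49.2),v=5,f_stop=9)
    r.wait(.05); f=np.mean([F() for _ in range(3)],0); print(x,X(),f.round(2),hit)
    if f[0]<-10.5: break
    x+=1
print(r.read_clock(),r.read_position())
E
```

```text
-9.5 -12.19 [-6.57  0.06 -0.05] False
-8.5 -11.7 [-7.38 -0.66 -0.03] False
-7.5 -11.11 [-7.66 -0.57 -0.  ] False
-6.5 -10.62 [-9.16 -0.52  0.01] False
-5.5 -10.2 [-9.2  -0.08 -0.  ] False
-4.5 -10.0 [-11.27  -0.21  -0.05] False
21.3167 [544.61971343 160.84331281  48.70017239]
```

```bash
python3 - <<'E'
from h import *
x=-4; 
while x<16:
    r.servo_line(fx(x,0,49.2),v=5)
    r.wait(.05); f=np.mean([F() for _ in range(4)],0); print(x,X(),f.round(2))
    if f[0]<-13: break
    x+=.5
print(r.read_clock(),r.read_position())
E
```

```text
-4 -9.9 [-11.36  -0.06  -0.03]
-3.5 -5.98 [-3.86  0.66 -0.04]
-3.0 -2.78 [-3.5  -0.46  0.04]
-2.5 -2.63 [-2.98 -0.4   0.01]
-2.0 -2.59 [-4.71 -0.66  0.  ]
-1.5 -2.53 [-5.55 -0.28 -0.02]
-1.0 -2.51 [-6.72 -0.84 -0.04]
-0.5 -2.52 [-7.26 -1.42 -0.03]
0.0 -2.51 [-7.5  -0.85 -0.12]
0.5 -2.45 [-9.37 -1.11 -0.02]
1.0 -2.44 [-10.72  -1.09  -0.04]
1.5 -2.41 [-11.13  -1.1   -0.09]
2.0 -2.42 [-11.4   -0.83  -0.07]
2.5 -2.35 [-12.58  -1.2   -0.1 ]
3.0 -2.31 [-12.73  -1.31  -0.09]
3.5 -2.31 [-13.51  -0.41  -0.06]
26.1167 [552.27301979 160.08127472  49.02944865]
```

```bash
python3 - <<'E'
from h import *
x=3.75
while x<6:
    r.servo_line(fx(x,0,49.2),v=3)
    f=[]
    for _ in range(6): r.wait(.03); f.append(F())
    f=np.mean(f,0); print(x,X(),f.round(2))
    if f[0]<-14.9: break
    x+=.25
f=[]
for _ in range(15): r.wait(.06); f.append(F())
print(np.mean(f,0),X(),r.read_clock())
E
```

```text
3.75 -2.29 [-14.19  -0.61  -0.09]
4.0 -2.29 [-14.41  -0.8   -0.09]
4.25 -2.26 [-14.96  -0.55  -0.1 ]
[-14.63466667  -0.822       -0.10026667] -2.25 28.3417
```

```bash
python3 - <<'E'
from h import *
r.servo_line(fx(4.65,0,49.2),v=3)
f=[]
for _ in range(14): r.wait(.06); f.append(F())
print(np.mean(f,0),X())
r.servo_line(fx(-12,0,49.2),v=20); r.servo_line(fx(-60,0,49.2),v=80); r.wait(.3); print("free",np.mean([F() for _ in range(5)],0))
r.servo_line(fx(-60,0,160),v=150); 
w=wcap(); print(r.read_clock(),X())
import pickle; pickle.dump(w,open("w4.pkl","wb")); cv2.imwrite("pics/w4.png",cv2.resize(w["color"][:,:,::-1],(800,600),interpolation=cv2.INTER_CUBIC))
s=r.capture("scene"); cv2.imwrite("pics/s4.png",cv2.resize(s["color"][165:250,250:400,::-1],(800,453),interpolation=cv2.INTER_CUBIC))
E
```

```text
[-15.39142857  -0.76714286  -0.12471429] -2.28
free [-0.06  -0.21  -0.002]
32.4167 -60.77
```

View pics/s4.png

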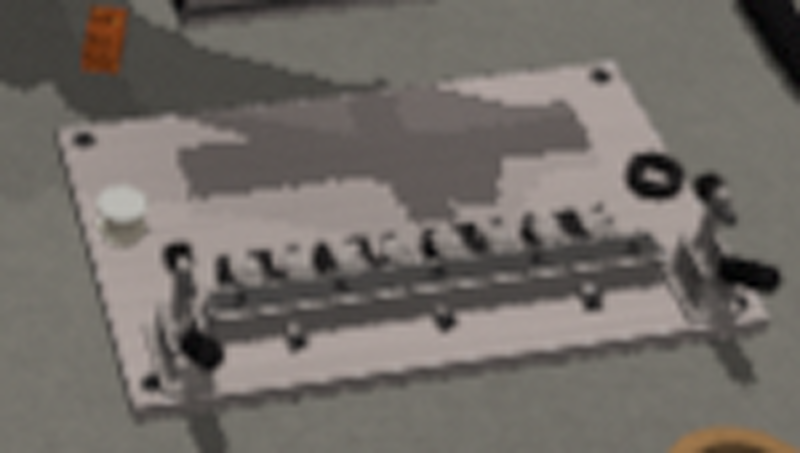

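View pics/w4.png

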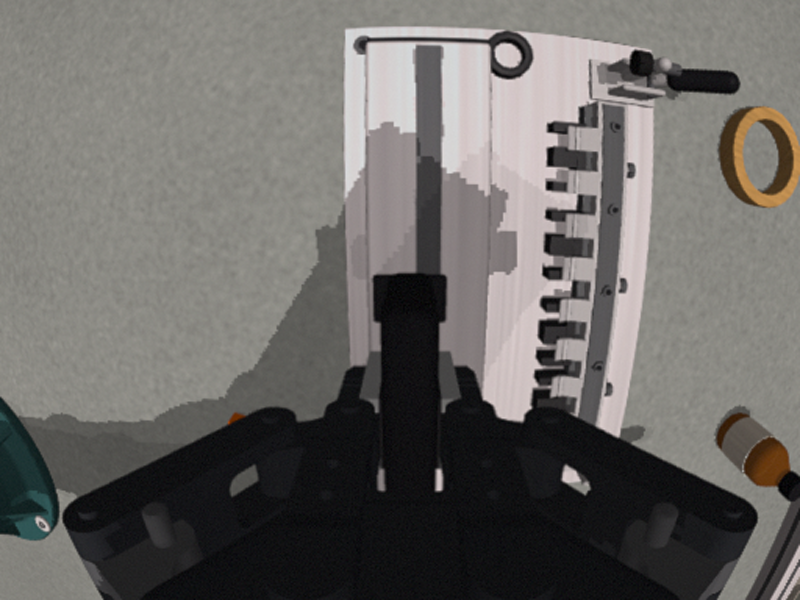

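The scene crop and wrist view show all four cores in one line under the fingers: leg ends at (547,127) down to (535,375) in the wrist view. Toroid and bobbin are still in place. Next I check the line numerically and put the straightedge back.

```bash
python3 - <<'E'
from h import *
import pickle
c=pickle.load(open("w4.pkl","rb")); s=.64
for p in((548,127),(546,186),(546,213),(544,272),(541,302),(537,355),(535,375)):
    v=won(c,(p[0]*s,p[1]*s),27)[:2]-PC; print((v@EX).round(1),(v@EY).round(1))
q=down(np.deg2rad(190.2)); xy=[544.5,-215.6]
r.move_ptp([*xy,160],q); r.servo_line([*xy,50],v=120); r.wait(.2)
print(r.servo_line([*xy,35.5],v=15,f_stop=2.5),r.read_position(),r.read_ft_force()); 
r.let_go(); r.wait(.3); print(r.read_width())
p=np.array(r.read_position()); r.servo_line([xy[0],xy[1],130],v=100)
r.move_ptp([500,100,260],down(np.deg2rad(-4.26))); r.wait(.2)
print(r.read_clock()); w=wcap(); t=r.capture("top"); pickle.dump((w,t),open("w5.pkl","wb"))
im=np.hstack([cv2.resize(w["color"],(400,300)),cv2.resize(t["color"][110:260,130:400],(400,300))]); cv2.imwrite("pics/f.png",im[:,:,::-1])
E
```

```text
19.7 97.4
19.1 62.5
19.6 46.6
20.3 11.2
19.7 -7.5
20.0 -42.2
20.0 -56.1
True [ 544.34078318 -215.61397239   36.62065745] [-1.80833615 -0.37472595  6.11696913]
0.9995605561070424
41.0
```

View pics/f.png

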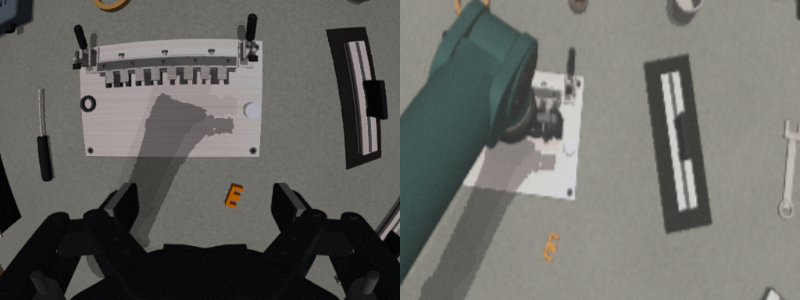

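```bash
python3 - <<'E'
from h import *
import pickle
c=pickle.load(open("w4.pkl","rb")); s=.64
w,t=pickle.load(open("w5.pkl","rb"))
for p in((604,110),(597,220),(581,400),(625,110),(621,220),(605,400)):
    v=won(c,(p[0]*s,p[1]*s),32)[:2]-PC; print((v@EX).round(1),(v@EY).round(1))
im=cv2.resize(w["color"][20:80,60:180],(800,400),interpolation=cv2.INTER_CUBIC); cv2.imwrite("pics/g.png",im[:,:,::-1])
E
```

```text
53.3 110.1
50.5 44.2
52.7 -73.3
67.4 111.7
66.7 44.9
70.6 -74.4
```

View pics/g.png

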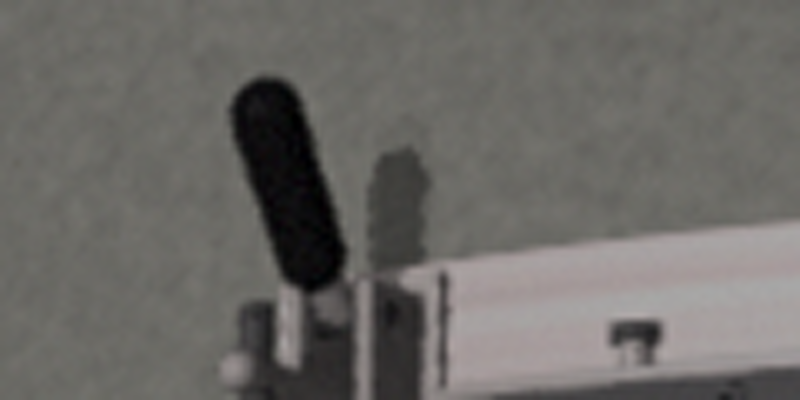

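The crop only shows a clamp handle at (290,190) and adds nothing. The row stopped dead under a 15 N push, which is more than the fingers' 11 N, so it is against the strip. The cores are in line to within about 1 mm, and the bar lies along the rest. Handing in.

```bash
python3 -c "
from plant import r
print(r.job_done(), r.read_clock())"
```

```text
the job is handed in; nothing more can be done
the job is handed in; nothing more can be done
```

I pushed the four cores under the fingers and pressed them home at about 15 N against what felt like the strip (in line to about 1 mm by camera); the straightedge is back on its rest, and the job was handed in at about 41 s with no verdict shown.

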